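# Close up the row on the mounting plate

## Task

On the far rail of the mounting plate, push the three loose modular devices along the rail until they stand side by side without gaps, hard against the slim end bracket. On the near rail, slide the contactor along until it is centred straight in front of the three-pole breaker's final place. Do it all by pushing with the fingertips: lift or prise nothing off its rail, leave everything else on the plate and the bench alone, and finish clear.

Things in the scene. Friction and masses are not known exactly. Their poses are not given: they have to be found in the camera images.
- panel: Galvanised mounting plate of a control panel, 340 (x) by 500 (y) by 3 mm, fixed on the bench. Origin: centre of its underside; y runs along its two rails, x from the near rail to the far rail. Rails: 35 mm wide, 440 mm long, tops 18 mm above the bench, at x = +75 mm (far) and -75 mm (near). Wiring ducts 27 mm wide, 46 mm high along y at x = +148 and -148 mm.
- bracket: End bracket: slim dark grey screw clamp fixed on the far rail near one of its ends (left or right varies), 10 mm along the rail, 52 mm across, 43 mm high above the rail's top. The row is pushed against its flat side. Origin: its middle, at the height of the rail's top; axes as the plate's.
- outlet: Socket outlet fixed on the far rail near the end away from the bracket: 45 mm along the rail, 85 mm across, 61 mm high above the rail's top, with a round dark face. Not part of the row; it stays. Origin: its middle, at the height of the rail's top.
- breaker3: Three-pole breaker, the widest of the row: 54 mm along the rail, three black toggles tied by one bar. 85 mm across the rail up to 44 mm above the rail's top, nose 45 mm across up to 60 mm, toggle up to 70 mm; flat sides. Origin: mid-length, at the rail's top face; axes as the plate's. Hooked under the rail: it only slides, friction about 1 N; a quick push makes it glide on 1 to 3 mm.
- breaker2: Two-pole breaker: 36 mm along the rail, two black toggles tied by one bar. 85 mm across the rail up to 44 mm above the rail's top, nose 45 mm across up to 60 mm, toggle up to 70 mm; flat sides. Origin: mid-length, at the rail's top face; axes as the plate's. Hooked under the rail: it only slides, friction about 1 N; a quick push makes it glide on 1 to 3 mm.
- rcd: Earth-leakage switch: 36 mm along the rail, one black toggle and a small round test button. 85 mm across the rail up to 44 mm above the rail's top, nose 45 mm across up to 60 mm, toggle up to 70 mm; flat sides. Origin: mid-length, at the rail's top face; axes as the plate's. Hooked under the rail: it only slides, friction about 1 N; a quick push makes it glide on 1 to 3 mm.
- contactor: Contactor, dark grey, alone on the near rail: 45 mm along the rail; 80 mm across up to 32 mm above the rail's top, 66 mm across up to 52 mm, 46 mm across up to 70 mm. Origin: mid-length, at the rail's top face; axes as the plate's. Hooked under the rail: it only slides, friction about 1 N; a quick push makes it glide on 1 to 3 mm.
- screwdriver: Screwdriver 160 mm long lying on the plate between the rails, under 35 mm high; bystander. Origin: underneath it; x towards its tip.
- comb: Comb busbar, a grey bar 108 by 8 by 10 mm with copper teeth, lying on the plate between the rails for the next job; bystander. Origin: centre of its underside, y along it.
- lampholder: White porcelain lampholder, 104 mm across, 56 mm high, on the bench left of the plate; bystander. Origin: centre of its underside.
- tape: Roll of black tape, 68 mm across, 18 mm high, on the bench right of the plate; bystander. Origin: centre of its underside.
- junction_box: Open steel junction box, 100 by 100 by 45 mm, right of the plate; bystander. Origin: centre of its underside.
- multimeter: Dark hand multimeter, 150 by 75 by 42 mm, lying right of the plate; bystander. Origin: centre of its underside.
- pliers: Pliers, 195 mm long, 17 mm high, lying left of the plate; bystander. Origin: under the handles' meeting point.
Not all that is in view belongs to the job. What is shaped like the breaker3 but turquoise is not meant.

How it is judged:
By the outcome, as a careful person would: the job done as asked, in the order asked, and still so for the second after the job is handed in, with the robot touching nothing.
It also fails if it takes over 51 s, if anything falls off the work surface, if the arm or the gripper's body presses on something with over 40 N, if the wrist force passes 120 N, or if a joint passes its speed limit or range.

## Robot

A 7-joint arm with a two-finger parallel gripper is mounted at the origin on the work surface. World frame = base frame: x ahead of the robot, y to its left, z up, the work surface at z = 0. Lengths are in m, angles in rad, forces in N, time in s.
With the tool pointing down it reaches from about 0.35 to 0.9 m from the base axis. Payload 8.1 kg.
Tool frame: the origin (TCP) lies on the centre line of the jaws, within the pads' length; the fingertips stand 22 mm ahead of it and the grasp point (between the pads) lies 3 mm ahead of it; z points along the fingers, y is the line along which they close (so a half turn about z gives the same grasp; the last joint's range is limited). The gripper opens to 92 mm and grips with 3 to 60 N. Pads are 19 mm wide; open, the fingers measure 130 mm over their backs; the gripper's body (75 mm by 190 mm) begins 47 mm behind the grasp point.
Start: joints at [1.21, 0.434, 0.025, 1.573, -0.012, 1.134, -0.075], TCP at [0.159, -0.604, 0.249] pointing down, gripper open.
Joint ranges: [-2.62, 2.62], [-0.44, 2.09], [-1.27, 1.32], [0.08, 2.57], [-1.32, 4.46], [0.12, 2], [-2.74, 2.74]. Speed limits (rad/s): [2.22, 2.22, 3.01, 3.01, 3.14, 3.14, 3.14].

## Interface

Orientations are given as a rotation vector (axis times angle).
In Python, from station import status, optics, ticket gives the robot as it stands.
- The arm moves only by the shell command python3 -m creep 'ROWS' [FORCE]. ROWS is JSON, a list that holds one entry, the list of rows, each a list of 5 numbers: the opening, from -1 (shut) to 1 (fully open), then the shift along the world's x, y, z in mm, then the turn about the world's z in rad. A call has 1 to 12 rows; each row is the pose to reach, as a shift and turn from the pose commanded when the call began; what a row does not reach only later rows make up. A row lasts 1/12 s, in which the tool goes at most 41.7 mm and 7.16 degrees, less where a joint would pass 70% of its speed; a pose out of reach is approached as far as the arm can. A call with a gripper value outside its range is refused whole. The fingers move at their own pace and stop on an object; FORCE is the grip in N (left out, the last holds). Time passes only in rows, so rows that repeat a pose let the fingers close. It gives the time, the measured TCP pose, the force, the opening and the grip force at its end, in the units of the state.
- status.read_state(): the state, without advancing time (a new reading comes with each control period).
- optics.grab_frame(name): name is "scene" or "top"; returns the picture (420x560x3 uint8, blue, green, red); there is no depth.
- optics.get_calibration(name): a dict with "intrinsics" (3x3 intrinsics, pixels), "extrinsics" (4x4, takes a point from camera to world coordinates). Camera axes: x right, y up, looking along -z (the intrinsics and any distortion apply to the point x, -y, -z); pixel columns grow to the right and rows downward; lengths in m; the calibration is good to about 2 mm. A picture is of the moment at which its call begins. get_calibration takes no time and is no camera call.
- ticket.finish_job(): hands the job in; it is judged then, once.
The state is a dict: "clock": time; "qpos": joint angles; "qvel": joint speeds; "joint_efforts": joint torques, N m; "ee_pos": TCP position; "tool_rot": TCP orientation; "contact_force": force on the tool from outside, world axes, zero at the start; "wrist_torque": the same for the moment, N m; "grip_width": finger opening in m; "gripper_force": force on a finger pad.
Only numpy, scipy, OpenCV 4.12 (cv2) and the standard library are available. Lean on these libraries where they do the work, as an engineer would, in place of code of your own. Each camera call takes 0.05 s, during which the arm holds its last target. There are 200 camera calls.

## Working session

There is one attempt and no reset: what is moved stays moved. The work goes in short steps, Python scripts to look and compute and a shell command to move; the robot and the scene stay as the last step left them, time stands still between calls to the robot, and variables do not carry over. Pictures are saved under pics/ and viewed, at most 10 in all, crops included, and the job is handed in when it is done.

```bash
mkdir -p pics; python3 - <<'E'
from station import status, optics
import cv2
print(status.read_state())
for n in("top","scene"):
    f=optics.grab_frame(n); cv2.imwrite(f"pics/{n}0.png",f); c=optics.get_calibration(n); print(c)
E
```

```text
{'clock': 0.0, 'qpos': array([ 1.21042592,  0.43523083,  0.0249828 ,  1.57408827, -0.0116092 ,
        1.1340057 , -0.07513609]), 'qvel': array([ 0.00083047, -0.00047893,  0.00128679,  0.00014376, -0.00193877,
       -0.00155887, -0.00017901]), 'joint_efforts': array([-6.41357528e-04, -6.67850661e+01,  9.84807909e-01, -3.14467871e+01,
       -6.05798140e-02,  4.29831748e-02,  1.67193812e-04]), 'ee_pos': array([ 0.15915183, -0.60390441,  0.2479436 ]), 'tool_rot': array([-3.11402268e+00, -4.03400854e-01,  5.36810585e-04]), 'contact_force': array([-0.66923724,  1.05321048,  0.41798859]), 'wrist_torque': array([-0.01476249, -0.00718071,  0.07816912]), 'gripper_force': 0.0, 'grip_width': 0.09181089806956483}
{'intrinsics': array([[470.95265578,   0.        , 286.61482862],
       [  0.        , 470.95265578, 214.56945669],
       [  0.        ,   0.        ,   1.        ]]), 'extrinsics': array([[-0.01779514,  0.98255509, -0.18511839,  0.31509009],
       [-0.99980517, -0.01906847, -0.00510025, -0.01704793],
       [-0.0085412 ,  0.18499157,  0.98270299,  1.27994117],
       [ 0.        ,  0.        ,  0.        ,  1.        ]])}
{'intrinsics': array([[425.07689012,   0.        , 280.71816776],
       [  0.        , 425.07689012, 211.08632376],
       [  0.        ,   0.        ,   1.        ]]), 'extrinsics': array([[-0.72124263, -0.56321277,  0.40323746,  1.05678927],
       [ 0.69262073, -0.57860711,  0.43068589,  0.53078568],
       [-0.00925173,  0.58991965,  0.80740895,  1.07549296],
       [ 0.        ,  0.        ,  0.        ,  1.        ]])}
```

```bash
python3 -c "
import cv2
f=cv2.imread('pics/top0.png');cv2.imwrite('pics/top0b.png',cv2.resize(f,(800,600),interpolation=cv2.INTER_CUBIC))"
```

```text
(no output)
```

View pics/top0b.png

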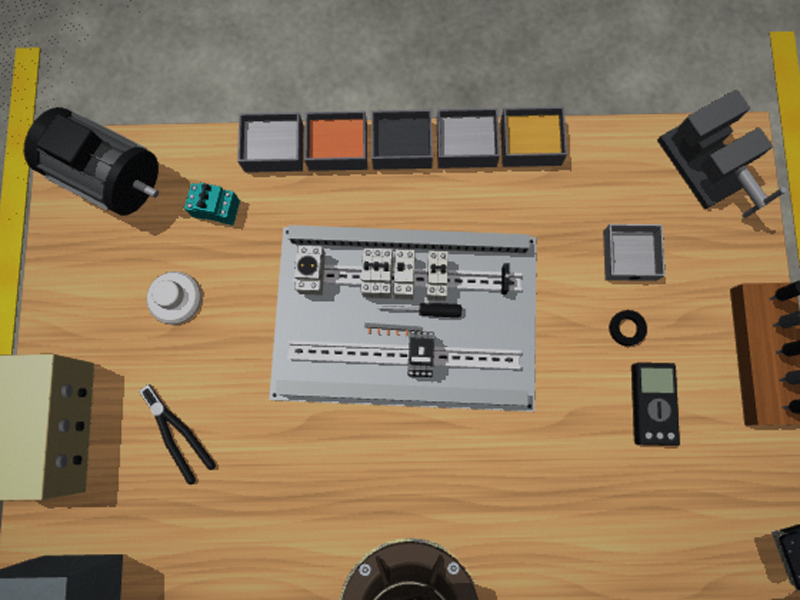

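View pics/scene0.png

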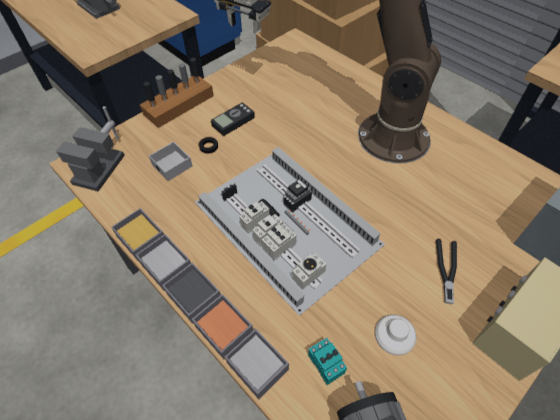

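```bash
python3 -c "
import cv2
f=cv2.imread('pics/top0.png')[150:295,185:385];cv2.imwrite('pics/c1.png',cv2.resize(f,(800,580),interpolation=cv2.INTER_CUBIC))"
```

```text
(no output)
```

View pics/c1.png

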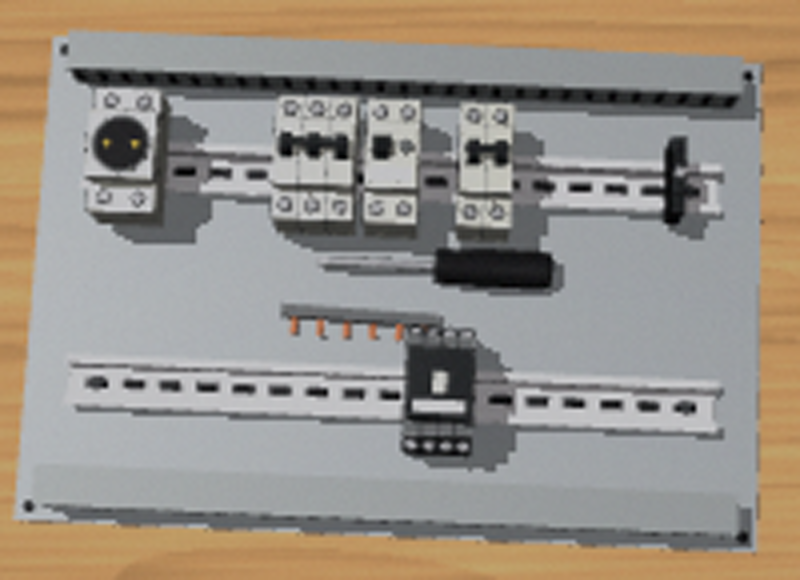

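```bash
cat > h.py <<'E'
import numpy as np
from station import optics
from scipy.optimize import least_squares
c=optics.get_calibration("top");K=c["intrinsics"];T=c["extrinsics"]
def proj(P):
    p=(np.atleast_2d(P)-T[:3,3])@T[:3,:3]; u=p*[1,-1,-1]; u=u@K.T; return u[:,:2]/u[:,2:]
def crop(uv,o=(185,150),s=4): return (np.array(uv,float)+.5)/s-.5+np.array(o)
def world(uv,z):
    d=np.linalg.inv(K)@np.append(uv,1)*[1,-1,-1]; d=T[:3,:3]@d; return T[:3,3]+d*(z-T[2,3])/d[2]
def W(p,P):
    P=np.atleast_2d(P); a=p[2]; R=np.array([[np.cos(a),-np.sin(a),0],[np.sin(a),np.cos(a),0],[0,0,1]])
    return P@R.T+[p[0],p[1],0]
def inv(p,w):
    a=p[2]; d=w-np.array([p[0],p[1],0]); return np.array([np.cos(a)*d[0]+np.sin(a)*d[1],-np.sin(a)*d[0]+np.cos(a)*d[1],d[2]])
E
cat > m.py <<'E'
from h import *
pts=[((55,32),(.17,.25,.003)),((762,62),(.17,-.25,.003)),((15,518),(-.17,.25,.003)),((755,552),(-.17,-.25,.003)),
((68,384),(-.075,.22,.018)),((721,411),(-.075,-.22,.018)),((721,188),(.075,-.22,.018))]
uv=np.array([crop(a) for a,b in pts]);P=np.array([b for a,b in pts])
r=least_squares(lambda p:(proj(W(p,P))-uv).ravel(),[.6,0,0]);p=r.x;print(p,np.round(r.fun.reshape(-1,2),1).tolist())
np.save('p.npy',p)
for n,q,z in [("b3 toprightL nose",(276,165),.078),("b3 noseR",(354,165),.078),("b3 baseL",(272,208),.062),("b3baseR",(350,208),.062),("rcdL",(364,208),.062),("rcdR",(417,208),.062),("b2L",(457,212),.062),("b2R",(511,212),.062),("brL",(666,180),.061),("brR",(686,180),.061),("outL",(83,198),.062),("outR",(158,198),.062),("conL",(407,385),.088),("conR",(477,385),.088),("conbL",(402,445),.05),("conbR",(471,447),.05)]:
    print(n,np.round(1000*inv(p,world(crop(q),z)),1))
E
python3 m.py
```

```text
[ 0.53670455 -0.00235902 -0.06226599] [[-0.2, 0.8], [0.3, 0.5], [-0.1, 0.5], [0.8, 0.3], [-0.6, -1.3], [-0.5, -1.0], [0.2, 0.3]]
b3 toprightL nose [64.8 81.1 78. ]
b3 noseR [67. 30. 78.]
b3 baseL [39.3 83.6 62. ]
b3baseR [41.5 32.  62. ]
rcdL [41.9 22.7 62. ]
rcdR [ 43.4 -12.3  62. ]
b2L [ 41.8 -38.8  62. ]
b2R [ 43.3 -74.5  62. ]
brL [  69.6 -176.4   61. ]
brR [  70.2 -189.6   61. ]
outL [ 40.7 209.2  62. ]
outR [ 42.8 159.5  62. ]
conL [-77.5 -11.3  88. ]
conR [-75.6 -55.8  88. ]
conbL [-112.4   -9.2   50. ]
conbR [-111.8  -54.3   50. ]
```

```bash
python3 -m creep '[[[-1,20,30,0,-0.02],[-1,54,84,0,-0.05],[-1,76,118,0,-0.08],[-1,97,151,0,-0.1],[-1,118,185,0,-0.12],[-1,140,218,0,-0.14],[-1,161,251,0,-0.16],[-1,183,285,0,-0.18],[-1,204,318,0,-0.2],[-1,226,352,0,-0.22],[-1,247,385,0,-0.24],[-1,268,418,0,-0.26]]]' 20
```

```text
clock: 1.1
ee_pos: [0.4266, -0.1863, 0.2487]
tool_rot: [3.141, -0.005, -0.0]
contact_force: [0.1, -0.8, 0.3]
grip_width: 0.0164
gripper_force: 0.0
```

```bash
python3 -m creep '[[[-1,20,31,0,-0.02],[-1,40,62,0,-0.04],[-1,60,93,0,-0.06],[-1,80,124,0,-0.06],[-1,100,155,0,-0.06],[-1,120,186,0,-0.06],[-1,140,217,0,-0.06],[-1,160,248,0,-0.06],[-1,178,276,0,-0.06],[-1,188,292,0,-0.06],[-1,192,299,0,-0.06],[-1,192,299,0,-0.06]]]'; python3 - <<'E'
from station import optics
import cv2
cv2.imwrite('pics/c2.png',cv2.resize(optics.grab_frame('scene')[150:310,190:400],(788,600),interpolation=cv2.INTER_CUBIC))
E
```

```text
clock: 2.1
ee_pos: [0.6182, 0.1129, 0.2479]
tool_rot: [-3.139, 0.093, 0.002]
contact_force: [-0.2, 0.5, -0.2]
grip_width: 0.0007
gripper_force: 0.0
```

View pics/c2.png

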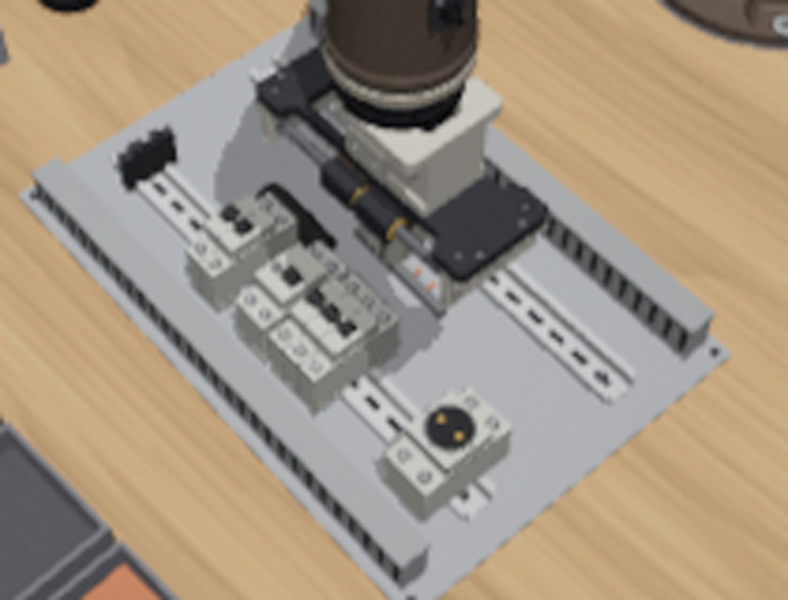

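The gripper hovers above with its narrow side along the rail; breakers (crop ~(240,225), (290,280), (340,310)) and outlet (450,430) are unmoved. Descending into the gap.

```bash
python3 -m creep '[[[-1,0,0,-25,0],[-1,0,0,-55,0],[-1,0,0,-85,0],[-1,0,0,-115,0],[-1,0,0,-140,0],[-1,0,0,-160,0],[-1,0,0,-175,0],[-1,0,0,-183,0],[-1,0,0,-185,0],[-1,0,0,-185,0]]]'; python3 - <<'E'
from station import optics
import cv2
cv2.imwrite('pics/c3.png',cv2.resize(optics.grab_frame('scene')[150:310,190:400],(788,600),interpolation=cv2.INTER_CUBIC))
E
```

```text
clock: 2.98
ee_pos: [0.618, 0.1095, 0.0639]
tool_rot: [3.139, -0.1, -0.001]
contact_force: [0.2, 0.3, -0.2]
grip_width: 0.0005
gripper_force: 0.0
```

View pics/c3.png

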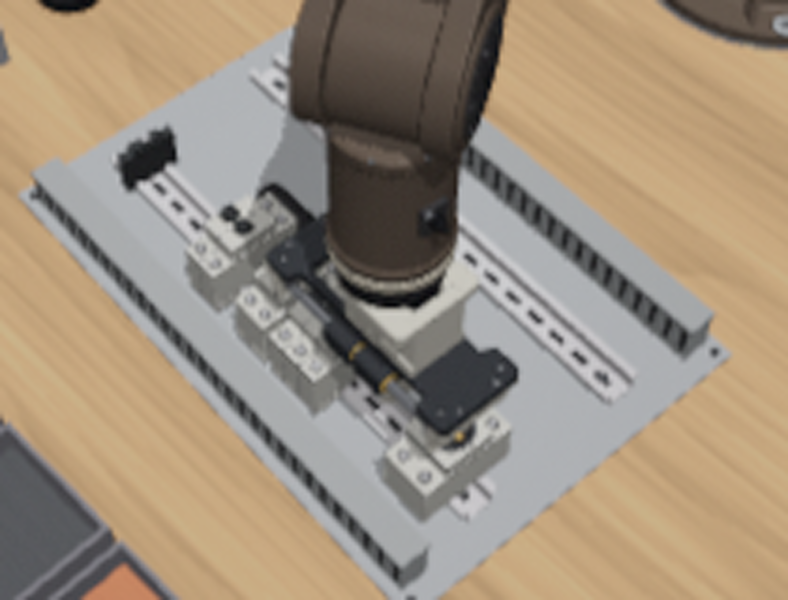

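The fingers stand in the gap between the outlet and the breaker3. Pushing slowly along the rail.

```bash
python3 -m creep '[[[-1,-0.2,-4,0,0],[-1,-0.5,-8,0,0],[-1,-0.7,-12,0,0],[-1,-1,-16,0,0],[-1,-1.2,-20,0,0],[-1,-1.5,-24,0,0],[-1,-1.7,-28,0,0],[-1,-2,-32,0,0],[-1,-2.2,-36,0,0],[-1,-2.5,-40,0,0],[-1,-2.7,-44,0,0],[-1,-3,-48,0,0]]]'
python3 -m creep '[[[-1,-0.2,-4,0,0],[-1,-0.5,-8,0,0],[-1,-0.7,-12,0,0],[-1,-1,-16,0,0],[-1,-1.2,-20,0,0],[-1,-1.5,-24,0,0],[-1,-1.7,-28,0,0],[-1,-2,-32,0,0],[-1,-2.2,-36,0,0],[-1,-2.5,-40,0,0],[-1,-2.7,-44,0,0],[-1,-3,-48,0,0]]]'
```

```text
clock: 4.03
ee_pos: [0.6152, 0.0625, 0.0638]
tool_rot: [-3.14, 0.098, -0.0]
contact_force: [0.4, 5.7, 4.5]
grip_width: 0.0003
gripper_force: 3.5
clock: 5.03
ee_pos: [0.6121, 0.0146, 0.0638]
tool_rot: [-3.14, 0.098, 0.0]
contact_force: [0.9, 5.3, 4.6]
grip_width: 0.0006
gripper_force: 2.7
```

```bash
python3 -m creep '[[[-1,-0.2,-4,0,0],[-1,-0.5,-8,0,0],[-1,-0.7,-12,0,0],[-1,-1,-16,0,0],[-1,-1.2,-20,0,0],[-1,-1.5,-24,0,0],[-1,-1.7,-28,0,0],[-1,-2,-32,0,0],[-1,-2.2,-35,0,0],[-1,-2.4,-38,0,0],[-1,-2.5,-40,0,0],[-1,-2.6,-42,0,0]]]'
python3 -m creep '[[[-1,0,-1,0,0],[-1,-0.1,-2,0,0],[-1,-0.2,-3,0,0],[-1,-0.2,-4,0,0],[-1,-0.3,-5,0,0],[-1,-0.4,-6,0,0]]]'
```

```text
clock: 6.03
ee_pos: [0.6095, -0.0273, 0.0638]
tool_rot: [-3.14, 0.098, 0.0]
contact_force: [0.2, 5.6, 4.5]
grip_width: 0.0006
gripper_force: 2.8
clock: 6.53
ee_pos: [0.6091, -0.033, 0.0637]
tool_rot: [-3.14, 0.097, 0.0]
contact_force: [1.0, 5.4, 5.2]
grip_width: 0.0003
gripper_force: 2.8
```

```bash
python3 -m creep '[[[-1,0,-1,0,0],[-1,-0.1,-2,0,0],[-1,-0.2,-3,0,0],[-1,-0.2,-4,0,0]]]'; python3 -m creep '[[[-1,0,-1,0,0],[-1,-0.1,-2,0,0]]]'
```

```text
clock: 6.87
ee_pos: [0.6089, -0.037, 0.0637]
tool_rot: [-3.14, 0.097, 0.0]
contact_force: [0.3, 4.8, 4.9]
grip_width: 0.0003
gripper_force: 2.8
clock: 7.03
ee_pos: [0.6088, -0.039, 0.0637]
tool_rot: [-3.14, 0.097, 0.0]
contact_force: [0.8, 5.4, 4.5]
grip_width: 0.0001
gripper_force: 2.8
```

```bash
python3 -m creep '[[[-1,0,-1,0,0],[-1,-0.1,-2,0,0]]]'; python3 -m creep '[[[-1,0,-1,0,0],[-1,-0.1,-2,0,0]]]';python3 - <<'E'
from station import optics
import cv2
f=optics.grab_frame('scene')
cv2.imwrite('pics/c4.png',cv2.resize(f[150:270,190:350],(800,600),interpolation=cv2.INTER_CUBIC))
E
```

```text
clock: 7.2
ee_pos: [0.6087, -0.041, 0.0637]
tool_rot: [-3.14, 0.097, 0.0]
contact_force: [0.7, 4.6, 3.7]
grip_width: 0.0007
gripper_force: 2.8
clock: 7.37
ee_pos: [0.6086, -0.0428, 0.0638]
tool_rot: [-3.14, 0.097, 0.0]
contact_force: [1.7, 9.7, 5.7]
grip_width: 0.0007
gripper_force: 5.1
```

View pics/c4.png

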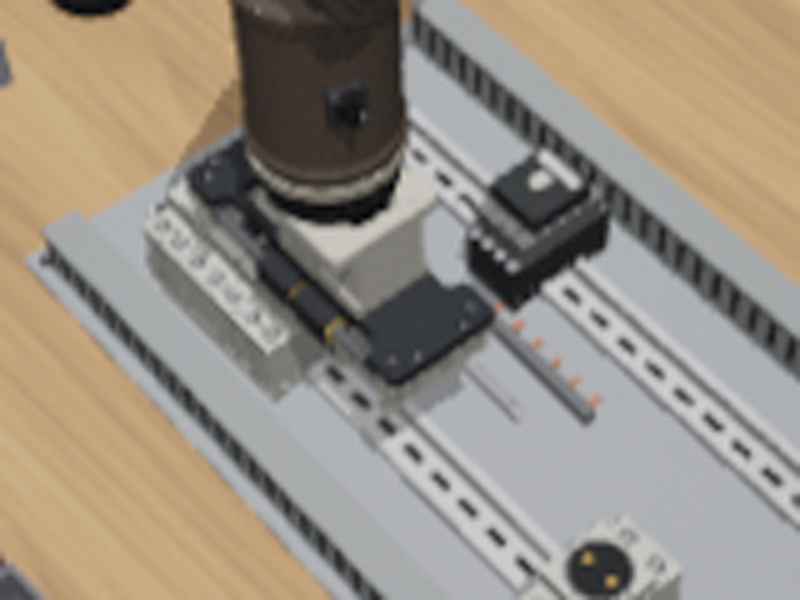

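Force has jumped to 9.7 N and the row (crop 150–300, 220–380) looks closed up, so the row is meeting the bracket. Press slightly more to confirm a stop.

```bash
python3 -m creep '[[[-1,0,-1,0,0],[-1,0,-1,0,0],[-1,0,-1,0,0]]]'; python3 -m creep '[[[-1,0,-1,0,0],[-1,0,-1,0,0],[-1,0,-1,0,0]]]'
```

```text
clock: 7.67
ee_pos: [0.6086, -0.0427, 0.0638]
tool_rot: [-3.139, 0.096, 0.0]
contact_force: [0.3, 8.4, 4.7]
grip_width: 0.0004
gripper_force: 4.3
clock: 7.92
ee_pos: [0.6087, -0.0428, 0.0638]
tool_rot: [-3.138, 0.095, -0.0]
contact_force: [0.3, 11.1, 4.7]
grip_width: 0.0008
gripper_force: 5.5
```

```bash
python3 -m creep '[[[-1,0.1,2,0,0],[-1,0.3,4,0,0],[-1,0.5,8,0,0],[-1,1,14,0,0],[-1,1,16,8,0],[-1,1,16,30,0],[-1,1,16,60,0],[-1,1,16,80,0],[-1,1,16,80,0],[-1,-15,24,80,0],[-1,-45,40,80,0],[-1,-75,55,80,0]]]'
python3 -m creep '[[[-1,-30,8,0,0],[-1,-55,13,0,0],[-1,-68,17,0,0],[-1,-70,17,0,0],[-1,-70,17,0,0]]]'
```

```text
clock: 8.92
ee_pos: [0.533, 0.0098, 0.1436]
tool_rot: [3.14, -0.1, 0.0]
contact_force: [-0.7, 0.3, 0.2]
grip_width: 0.0002
gripper_force: 0.0
clock: 9.33
ee_pos: [0.4632, 0.0267, 0.144]
tool_rot: [3.14, -0.097, 0.0]
contact_force: [0.5, 0.9, 0.9]
grip_width: 0.0004
gripper_force: 0.0
```

```bash
python3 - <<'E'
from station import optics
import cv2
f=optics.grab_frame('scene')
cv2.imwrite('pics/c5.png',cv2.resize(f[150:270,190:350],(800,600),interpolation=cv2.INTER_CUBIC))
E
```

```text
(no output)
```

View pics/c5.png

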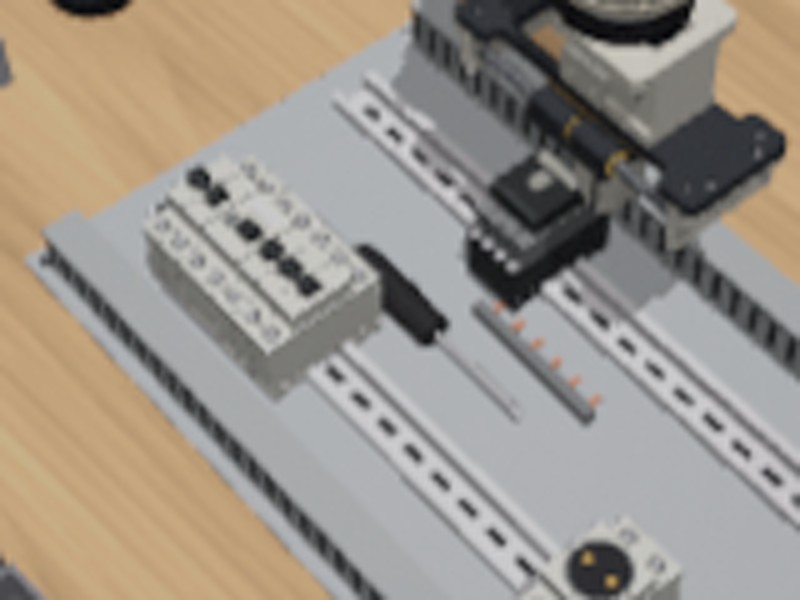

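The row is tight against the bracket, and the fingers hang just left of the contactor (crop 540,180). Descending.

```bash
python3 -m creep '[[[-1,0,1,-15,0],[-1,0,1,-30,0],[-1,0,1,-40,0],[-1,0,1,-50,0],[-1,0,1,-62,0],[-1,0,1,-72,0],[-1,0,1,-80,0],[-1,0,1,-80,0]]]'
python3 -m creep '[[[-1,-0.2,-3,0,0],[-1,-0.4,-6,0,0],[-1,-0.6,-9,0,0],[-1,-0.7,-12,0,0],[-1,-0.9,-15,0,0],[-1,-1.1,-18,0,0],[-1,-1.3,-21,0,0],[-1,-1.5,-24,0,0],[-1,-1.7,-27,0,0],[-1,-1.9,-30,0,0],[-1,-2.1,-33,0,0],[-1,-2.2,-36,0,0]]]'
python3 -m creep '[[[-1,-0.2,-3,0,0],[-1,-0.4,-6,0,0],[-1,-0.6,-9,0,0],[-1,-0.7,-12,0,0],[-1,-0.8,-14,0,0],[-1,-0.9,-16,0,0],[-1,-1.1,-17,0,0],[-1,-1.2,-18,0,0],[-1,-1.2,-18.5,0,0],[-1,-1.2,-19,0,0]]]'
```

```text
clock: 10.05
ee_pos: [0.4631, 0.0276, 0.0622]
tool_rot: [3.14, -0.098, -0.004]
contact_force: [-1.4, 0.2, -0.4]
grip_width: 0.0008
gripper_force: 0.0
clock: 11.05
ee_pos: [0.4615, -0.0084, 0.0638]
tool_rot: [-3.14, 0.098, -0.0]
contact_force: [0.4, 4.0, 1.5]
grip_width: 0.0005
gripper_force: 1.5
clock: 11.88
ee_pos: [0.4602, -0.0272, 0.0637]
tool_rot: [3.14, -0.098, -0.0]
contact_force: [-0.3, 3.4, 2.7]
grip_width: 0.0001
gripper_force: 1.5
```

```bash
python3 -m creep '[[[-1,0,-1,0,0],[-1,-0.1,-2,0,0],[-1,-0.2,-3,0,0],[-1,-0.2,-4,0,0],[-1,-0.3,-5,0,0],[-1,-0.4,-6,0,0],[-1,-0.4,-7,0,0],[-1,-0.5,-8,0,0],[-1,-0.5,-8.5,0,0],[-1,-0.6,-9,0,0],[-1,-0.6,-9.5,0,0],[-1,-0.6,-9.5,0,0]]]'
python3 -m creep '[[[-1,0.2,3,0,0],[-1,0.5,9,0,0],[-1,1,16,0,0],[-1,1,16,20,0],[-1,1,16,55,0],[-1,1,16,90,0],[-1,-20,0,110,0],[-1,-50,-30,120,0],[-1,-75,-60,120,0],[-1,-90,-95,120,0],[-1,-95,-130,120,0],[-1,-100,-165,120,0]]]'
python3 -m creep '[[[-1,-10,-35,0,0],[-1,-20,-70,0,0],[-1,-30,-105,0,0],[-1,-40,-140,0,0],[-1,-50,-175,0,0],[-1,-60,-205,0,0],[-1,-60,-205,0,0]]]'
python3 - <<'E'
from station import optics
import cv2
f=optics.grab_frame('top');cv2.imwrite('pics/top1.png',f)
cv2.imwrite('pics/c6.png',cv2.resize(f[150:295,185:385],(800,580),interpolation=cv2.INTER_CUBIC))
E
```

```text
clock: 12.88
ee_pos: [0.4597, -0.0368, 0.0637]
tool_rot: [3.14, -0.098, -0.0]
contact_force: [0.1, 2.1, 1.8]
grip_width: 0.0005
gripper_force: 1.2
clock: 13.88
ee_pos: [0.3585, -0.2026, 0.1841]
tool_rot: [3.139, -0.097, 0.0]
contact_force: [1.0, -0.2, 0.5]
grip_width: 0.0004
gripper_force: 0.0
clock: 14.47
ee_pos: [0.2968, -0.4124, 0.1836]
tool_rot: [3.137, -0.109, -0.002]
contact_force: [0.4, 0.2, 1.1]
grip_width: 0.0004
gripper_force: 0.0
```

View pics/c6.png

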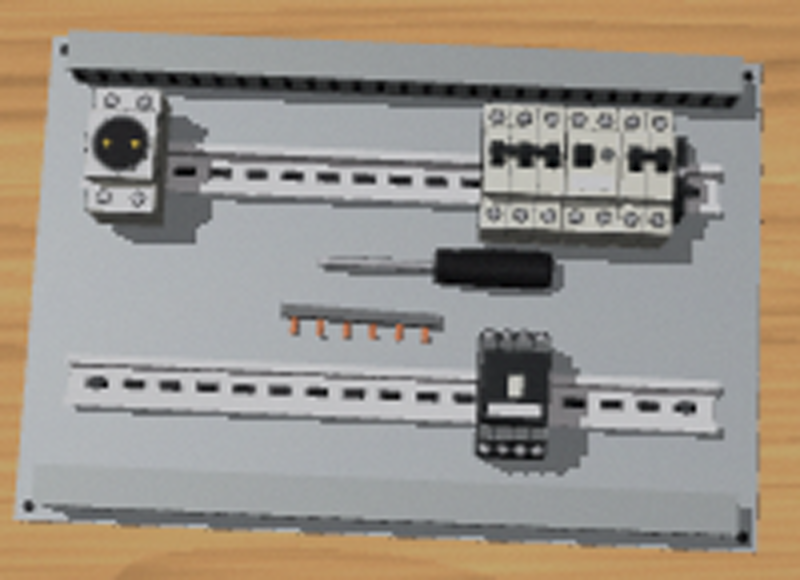

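```bash
python3 - <<'E'
from h import *
import cv2
p=np.load('p.npy')
g=cv2.imread('pics/top1.png',0).astype(float)
# plate corner holes: dark centroids
H=[]
for q in [(64,48),(748,76),(28,506),(742,537)]:
    u,v=np.round(crop(q)).astype(int); w=g[v-2:v+3,u-2:u+3]; d=np.clip(np.median(w)-10-w,0,None); yy,xx=np.mgrid[v-2:v+3,u-2:u+3]
    c=np.array([(d*xx).sum(),(d*yy).sum()])/d.sum(); H.append(world(c,.003)[:2]*1000)
H=np.array(H);print(H.round(1))
for a,b in((1,0),(3,2)): d=H[b]-H[a];print('yaw y',-np.arctan2(d[0],d[1]),np.hypot(*d))
for a,b in((2,0),(3,1)): d=H[b]-H[a];print('yaw x',np.arctan2(d[1],d[0]),np.hypot(*d))
print('centre',H.mean(0))
# edge profiles, raw
def edges(rows,cols,z,sgn):
    for r in rows:
        x=g[r,cols[0]:cols[1]]; gr=np.diff(x)*sgn; k=len(gr)//2
        def pk(s,o):
            i=np.argmax(s); i=np.clip(i,1,len(s)-2); a,b,c=s[i-1:i+2]; t=i+.5*(a-c)/(a-2*b+c) if a-2*b+c else i; return o+t+.5
        L=pk(gr[:k],cols[0]);R=pk(-gr[k:],cols[0]+k)
        a=inv(p,world((L,r),z))*1e3;b=inv(p,world((R,r),z))*1e3
        print(r,round(L,2),round(R,2),'panel y L,R,mid',a[1].round(1),b[1].round(1),((a+b)/2)[1].round(2),'x',a[0].round(0))
print('contactor top');edges(range(238,256,2),(300,328),.088,-1)
r=[g[int(crop((0,y))[1])-0,300:332].astype(int).tolist() for y in (152,156,184,212)]
for q in r: print(q)
r=[g[int(crop((0,y))[1]),300:362].astype(int).tolist() for y in (180,188)]
for q in r: print(q)
E
```

```text
[[ 711.4  229.7]
 [ 681.3 -251.3]
 [ 391.7  248.5]
 [ 362.  -231.2]]
yaw y -0.06252488299079968 481.9708815094894
yaw y -0.06183740895747245 480.650786106086
yaw x -0.05862793261867696 320.2827785877375
yaw x -0.06275018716530262 319.94991986021984
centre [536.60180291  -1.07043863]
contactor top
238 303.55 325.52 panel y L,R,mid -54.2 -110.1 -82.14 x -55.0
240 303.52 322.49 panel y L,R,mid -54.3 -102.6 -78.42 x -61.0
242 303.76 322.1 panel y L,R,mid -55.1 -101.7 -78.41 x -66.0
244 303.71 321.6 panel y L,R,mid -55.2 -100.6 -77.89 x -71.0
246 303.54 321.59 panel y L,R,mid -54.9 -100.8 -77.84 x -76.0
248 303.7 321.88 panel y L,R,mid -55.5 -101.6 -78.58 x -81.0
250 303.88 321.87 panel y L,R,mid -56.2 -101.8 -78.96 x -86.0
252 303.63 321.66 panel y L,R,mid -55.7 -101.4 -78.56 x -91.0
254 303.6 321.55 panel y L,R,mid -55.8 -101.3 -78.55 x -96.0
[164, 165, 164, 164, 164, 102, 185, 91, 37, 31, 35, 39, 37, 39, 41, 37, 32, 34, 38, 43, 50, 42, 36, 36, 39, 181, 77, 181, 89, 35, 31, 29]
[178, 178, 178, 177, 178, 103, 184, 113, 42, 30, 46, 63, 43, 38, 44, 30, 29, 24, 44, 25, 24, 24, 28, 30, 31, 1
[... 247 characters left out ...]
9, 107, 125, 144, 187, 152, 187, 193, 177, 116, 148, 187, 126, 182, 188, 117, 144, 184, 187]
[128, 149, 157, 155, 156, 91, 184, 193, 192, 191, 193, 193, 172, 189, 192, 193, 192, 192, 191, 173, 189, 192, 192, 190, 192, 192, 148, 188, 193, 193, 192, 192, 194, 193, 193, 193, 193, 194, 191, 154, 160, 187, 191, 191, 191, 191, 171, 186, 189, 186, 186, 184, 187, 104, 48, 64, 60, 101, 104, 105, 107, 109]
[119, 67, 62, 30, 29, 99, 186, 194, 193, 192, 193, 192, 173, 189, 192, 192, 192, 191, 193, 151, 187, 191, 191, 192, 192, 192, 157, 189, 194, 193, 194, 193, 193, 192, 192, 194, 193, 194, 193, 145, 186, 192, 190, 190, 190, 190, 169, 186, 188, 189, 188, 188, 189, 101, 28, 32, 49, 62, 97, 119, 121, 129]
```

```bash
python3 - <<'E'
from h import *
p=np.load('p.npy')
print("scale",proj(W(p,[[.07,-.05,.078],[.07,-.15,.078],[.07,-.15,.078]])))
for u in (305.2,312.2,315.7,319.2,326.2,353.2): print(u,inv(p,world((u,196),.078))*1e3)
# prediction by tool: stop panel-y and contactor
for w in ([.6087,-.0428,0],[.4597,-.0368,0]): print(inv(p,np.array(w))*1e3)
E
```

```text
scale [[303.66864607 191.01192318]
 [341.85834468 192.58898184]
 [341.85834468 192.58898184]]
305.2 [ 56.77712614 -54.50678094  78.        ]
312.2 [ 57.55487358 -72.79135551  78.        ]
315.7 [ 57.94367142 -81.93185892  78.        ]
319.2 [ 58.33241868 -91.07117339  78.        ]
326.2 [  59.10976154 -109.34623643   78.        ]
353.2 [  62.10619087 -179.79125904   78.        ]
[ 74.37240573 -35.88263781   0.        ]
[-74.71220167 -39.16590409   0.        ]
```

```bash
python3 -m creep '[[[-1,14,33,0,0],[-1,28,66,0,0],[-1,41,100,0,0],[-1,55,133,0,0],[-1,68,166,0,0],[-1,82,199,0,0],[-1,96,232,0,0],[-1,109,265,0,0],[-1,123,298,0,0],[-1,137,331,0,0],[-1,150,364,0,0],[-1,158,385,0,0]]]'
python3 -m creep '[[[-1,5,13,0,0],[-1,5,13,0,0],[-1,5,13,0,0]]]'
```

```text
clock: 15.52
ee_pos: [0.458, -0.0163, 0.184]
tool_rot: [-3.139, 0.09, -0.001]
contact_force: [-0.7, -0.3, 0.3]
grip_width: 0.0002
gripper_force: 0.0
clock: 15.77
ee_pos: [0.4621, -0.0069, 0.1836]
tool_rot: [-3.14, 0.092, 0.001]
contact_force: [-0.4, -0.2, -0.9]
grip_width: 0.0003
gripper_force: 0.0
```

```bash
python3 -m creep '[[[-1,0,0,-20,0],[-1,0,0,-45,0],[-1,0,0,-70,0],[-1,0,0,-90,0],[-1,0,0,-108,0],[-1,0,0,-117,0],[-1,0,0,-120,0],[-1,-0.2,-4,-120,0],[-1,-0.5,-8,-120,0],[-1,-0.7,-12,-120,0],[-1,-1,-16,-120,0],[-1,-1,-16,-120,0]]]'
python3 -m creep '[[[-1,-0.2,-3,0,0],[-1,-0.4,-6,0,0],[-1,-0.6,-9,0,0],[-1,-0.7,-11,0,0],[-1,-0.7,-12,0,0],[-1,-0.7,-12,0,0]]]'
```

```text
clock: 16.77
ee_pos: [0.4619, -0.0261, 0.0644]
tool_rot: [3.139, -0.1, 0.002]
contact_force: [0.8, -0.2, -0.2]
grip_width: 0.0005
gripper_force: 0.0
clock: 17.27
ee_pos: [0.461, -0.0368, 0.0637]
tool_rot: [-3.14, 0.098, 0.0]
contact_force: [0.0, -0.1, 0.5]
grip_width: 0.0004
gripper_force: 0.0
```

```bash
python3 -m creep '[[[-1,0,-0.5,0,0],[-1,0,-0.5,0,0]]]'; python3 -m creep '[[[-1,0,-0.5,0,0],[-1,0,-0.5,0,0]]]';python3 -m creep '[[[-1,0,-0.4,0,0],[-1,0,-0.4,0,0]]]'
```

```text
clock: 17.43
ee_pos: [0.461, -0.0369, 0.0637]
tool_rot: [-3.14, 0.097, 0.0]
contact_force: [0.3, 0.9, 0.3]
grip_width: 0.0005
gripper_force: 0.4
clock: 17.6
ee_pos: [0.461, -0.0374, 0.0638]
tool_rot: [-3.14, 0.097, -0.0]
contact_force: [-0.2, 3.0, 0.3]
grip_width: 0.0007
gripper_force: 1.1
clock: 17.77
ee_pos: [0.4611, -0.0379, 0.0638]
tool_rot: [-3.14, 0.097, -0.0]
contact_force: [0.8, 1.8, 1.3]
grip_width: 0.0005
gripper_force: 1.1
```

```bash
python3 -m creep '[[[-1,0,-0.5,0,0],[-1,0,-0.5,0,0],[-1,0,-0.5,0,0]]]'
python3 -m creep '[[[-1,0.2,3,0,0],[-1,0.5,9,0,0],[-1,1,16,0,0],[-1,1,16,20,0],[-1,1,16,55,0],[-1,1,16,90,0],[-1,-20,0,110,0],[-1,-50,-30,120,0],[-1,-75,-60,120,0],[-1,-90,-95,120,0],[-1,-95,-130,120,0],[-1,-100,-165,120,0]]]'
python3 -m creep '[[[-1,-10,-35,0,0],[-1,-20,-70,0,0],[-1,-30,-105,0,0],[-1,-40,-140,0,0],[-1,-50,-175,0,0],[-1,-60,-205,0,0],[-1,-60,-205,0,0],[-1,-60,-205,0,0]]]'
python3 - <<'E'
from station import optics
import cv2
f=optics.grab_frame('top');cv2.imwrite('pics/top2.png',f)
cv2.imwrite('pics/c7.png',cv2.resize(f[150:295,185:385],(800,580),interpolation=cv2.INTER_CUBIC))
E
```

```text
clock: 18.02
ee_pos: [0.4611, -0.0386, 0.0638]
tool_rot: [3.14, -0.098, 0.0]
contact_force: [-0.2, 1.5, -0.4]
grip_width: 0.0001
gripper_force: 1.0
clock: 19.02
ee_pos: [0.3599, -0.2045, 0.1842]
tool_rot: [3.139, -0.097, 0.001]
contact_force: [1.1, -0.4, 0.4]
grip_width: 0.0003
gripper_force: 0.0
clock: 19.68
ee_pos: [0.3003, -0.4096, 0.1834]
tool_rot: [-3.14, 0.103, 0.001]
contact_force: [-0.4, 1.2, -0.0]
grip_width: 0.0002
gripper_force: 0.0
```

View pics/c7.png

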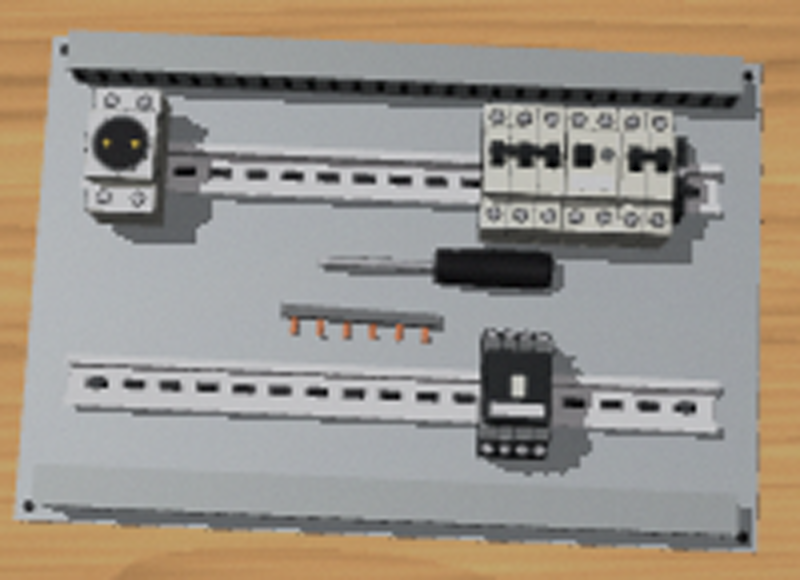

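The row is closed against the bracket (crop 483–680). The contactor's button (518,385) now maps to panel y of about -82 mm, the same as breaker3's middle. Nothing else has moved, and the arm is clear.

```bash
python3 -c "
from station import ticket; print(ticket.finish_job())"
```

```text
the job is handed in; nothing more can be done
None
```

I handed the job in at about 20 s: the three devices stand without gaps against the end bracket, the contactor is centred in front of the three-pole breaker to within about 1 mm by my measurement, and the arm is clear with nothing else moved.

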